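# Post a sample vial through the sprung flap of a sample chamber

### The job

Load the white screw-cap sample vial into the sample chamber of the white bench instrument: pick it up and, bottom end first and square to the slope, push the sprung flap of the sloping port open with the vial itself. Let the vial go inside so that it slides down to the end stop and stands there cap uppermost, and take the hand out so that the flap shuts behind it. Leave the dropping bottle, the brass weight and the small beaker where they stand.

Things in the scene. Friction and masses are not known exactly. Their poses are not given: they have to be found in the camera images.
- vial_center (a point): Centre, half-way up, of the screw-cap sample vial: a round plain white vial 27 mm in diameter and 58 mm tall, its cap is the top 13 mm; about 100 g. It stands upright on the worktop; its z axis points from bottom to cap. Grasp it across its diameter round the upper half.
- chamber: White bench instrument, 162 mm deep (x), 160 mm wide (y), 300 mm high, fixed. Origin: centre of its underside; its front faces its own -x. The front wall is 117 mm high; behind it the top slopes up to 155 mm, where a tower stands whose head, 245 to 300 mm above the worktop, overhangs the sloping port, so that a vertical tool cannot get in.
- port: The port in the sloping top. Origin: centre of its mouth, in the outer surface. z points out of it, square to the slope (26 degrees from vertical, leaning towards the instrument's front), x up the slope, y along the port's long side. The opening is 42 mm in x (-21 to +21) and 103 mm in y: fingers round the vial fit through. The chamber runs straight along -z behind it.
- flap (a joint): Angle of the grey flap in the port's mouth, 41 mm by 99 mm, 2 mm thick: 0 = shut, grows as it swings inwards, to 1.45 rad. It is hinged along the port's upper long edge (port x = +21 mm); its free edge lies at the lower edge. A spring shuts it: 0.04 Nm when shut (about 2 N at the middle), 0.05 Nm wide open. The vial's weight alone does not open it.
- flap_edge (a point): Middle of the flap's free edge (outer side).
- dropper: Bystander: clear dropping bottle with a black bulb, 33 mm in diameter, 100 mm tall, standing; origin at the centre of its underside.
- weight: Bystander: brass weight with a knob, 24 mm in diameter, 26 mm tall; origin at the centre of its underside.
- small_beaker: Bystander: small clear beaker with a spout, 53 mm by 62 mm, 56 mm tall; origin at the centre of its underside.
- port_stop (a point): Centre of the chamber's end stop, 110 mm behind the mouth (port z = -110 mm); same axes as the port. The chamber is 104 mm wide in y, its smooth lower slide wall is at x = -21 mm, the upper wall at +28. A vial let go with its bottom 70 mm or more behind the mouth slides to the stop (its centre then near z = -81, x = -7); if it hangs, push its cap with closed fingers.
Not all that is in view belongs to the job. Of the things like the part that bears vial_center, leave any that is red; of the rest the larger one is meant.

How it is judged:
By the outcome, as a careful person would: the job done as asked, in the order asked, and still so for the second after the job is handed in, with the robot touching nothing.
It also fails if it takes over 42 s, if anything falls off the work surface, if the arm or the gripper's body presses on something with over 40 N, if the wrist force passes 120 N, or if a joint passes its speed limit or range.

### The arm

A 7-joint arm with a two-finger parallel gripper is mounted at the origin on a cart in front of the work surface, level with it; the furniture and walls round the work are solid. World frame = base frame: x ahead of the robot, y to its left, z up, the work surface at z = 0. Lengths are in m, angles in rad, forces in N, time in s.
With the tool pointing down it reaches from about 0.4 to 0.875 m from the base axis. Payload 19.3 kg.
Tool frame: the origin (TCP) lies midway between the tips of the shut fingers; the grasp point (between the pads) lies 19 mm behind it; z points along the fingers, y is the line along which they close (so a half turn about z gives the same grasp; the last joint's range is limited). The gripper opens to 85 mm and grips with 20 to 120 N. Pads are 22 mm wide; open, the fingers measure 114 mm over their backs; the gripper's body (76 mm by 85 mm) begins 54 mm behind the grasp point. The pads swing forward as they close: fully open they stand 13 mm farther back than shut.
Start: joints at [1.067, 0.521, -0.036, 1.599, 0.021, 1.021, -0.113], TCP at [0.263, -0.567, 0.231] pointing down, gripper open.
Joint ranges: [-2.91, 2.91], [-0.3, 2.13], [-1.5, 1.42], [0.17, 2.43], [-1.26, 4.41], [0.16, 1.93], [-2.52, 2.52]. Speed limits (rad/s): [1.89, 1.89, 2.39, 2.39, 3.01, 3.01, 3.01].

### API

Orientations are given as [roll, pitch, yaw] about the fixed x, y, z axes, in that order (R = Rz(yaw) Ry(pitch) Rx(roll)).
In Python, from workcell import telemetry, grab_frame, calibration, bot, outline_of, landmark_of gives the robot as it stands. The module is installed in compiled form; this text tells all that it offers.
- The arm moves only by the shell command python3 -m inch 'ROWS' [FORCE]. ROWS is JSON, a list of rows, each a list of 7 numbers: the shift along the tool's x, y, z in m, then the turn, a rotation vector about the tool's x, y, z in rad, then the closure, from 0 (fully open) to 1 (shut). A call has 1 to 5 rows; each row shifts and turns the commanded pose from where the row before left it, along the tool's axes as they then stand; what a row does not reach is not made up. A row lasts 1/10 s, in which the tool goes at most 50 mm and 8.59 degrees, less where a joint would pass 70% of its speed; a pose out of reach is approached as far as the arm can. A call is refused whole if a number of a shift passes 0.05 or a number of a turn 0.15, either way. A call with a gripper value outside its range is refused whole. The fingers move at their own pace and stop on an object; FORCE is the grip in N (left out, the last holds). Time passes only in rows, so rows that do not move let the fingers close. It gives the time, the measured TCP pose, the force, the opening and the grip force at its end, in the units of the state.
- telemetry.observe(): the state, without advancing time (a new reading comes with each control period).
- grab_frame(name): name is "side" or "top" or "wrist"; returns the picture (480x640x3 uint8, red, green, blue); there is no depth.
- calibration(name): a dict with "fovy" (degrees; the focal length in pixels is half the picture's height over the tangent of half this angle, whatever the lens; pixels are square), "cx", "cy" (the principal point, pixels), "pose" (4x4, takes a point from camera to world coordinates). Camera axes: x right, y down, z forward; pixel columns grow to the right and rows downward; lengths in m; the calibration is good to about 2 mm. A picture is of the moment at which its call begins: read the wrist's pose just before it. calibration takes no time and is no camera call; for the wrist camera it gives the pose at the moment of the call.
- bot.job_done(): hands the job in; it is judged then, once.
Trained networks look in the newest picture that a camera, given by its name, has taken for a name from the list of things; names that differ only in an ending like _2 or _b are one class to them, and where a whole thing is asked for, a point or a joint stands for the part that bears it (a point fixed in the world has none). Each returns a list of dicts, best first, with "score" (0 to 1); they miss things now and then, are a little off and sometimes report something else, mostly with a low value. They report only what shows in the picture. A call takes as long as a camera call. They do not tell look-alikes from the thing itself.
- outline_of(label, camera): "region" (480x640 bool, what is visible of it) and "rect" ([left, top, right, bottom] in pixels, round what is visible of it).
- landmark_of(label, camera): "xy" ([column, row] in pixels: a listed point, or the origin of a listed thing).
The state is a dict: "clock": time; "qpos": joint angles; "qd": joint speeds; "joint_efforts": joint torques, N m; "position": TCP position; "tool_rot": TCP orientation; "force": force on the tool from outside, world axes, zero at the start; "moment": the same for the moment, N m; "grip_width": finger opening in m; "finger_force": force on a finger pad.
Only numpy, scipy, OpenCV 4.12 (cv2) and the standard library are available. Lean on these libraries where they do the work, as an engineer would, in place of code of your own. Each camera call takes 0.05 s, during which the arm holds its last target. There are 200 camera calls.

## Working session

There is one attempt and no reset: what is moved stays moved. The work goes in short steps, Python scripts to look and compute and a shell command to move; the robot and the scene stay as the last step left them, time stands still between calls to the robot, and variables do not carry over. Pictures are saved under pics/ and viewed, at most 10 in all, crops included, and the job is handed in when it is done.

```bash
mkdir -p pics
cat > h.py <<'E'
import numpy as np, cv2
from scipy.spatial.transform import Rotation as R
from workcell import telemetry, grab_frame, calibration, bot, outline_of, landmark_of
def ray(cam,px):
    c=calibration(cam); P=np.array(c["pose"]); f=240/np.tan(np.radians(c["fovy"])/2)
    d=P[:3,:3]@np.array([(px[0]-c["cx"])/f,(px[1]-c["cy"])/f,1.]); return P[:3,3],d/np.linalg.norm(d)
def onz(cam,px,z):
    o,d=ray(cam,px); return o+d*(z-o[2])/d[2]
def proj(cam,p):
    c=calibration(cam); P=np.array(c["pose"]); f=240/np.tan(np.radians(c["fovy"])/2)
    q=P[:3,:3].T@(np.array(p)-P[:3,3]); return np.array([c["cx"]+f*q[0]/q[2],c["cy"]+f*q[1]/q[2]])
def tri(obs):
    A=np.zeros((3,3));b=np.zeros(3)
    for cam,px in obs:
        o,d=ray(cam,px);M=np.eye(3)-np.outer(d,d);A+=M;b+=M@o
    return np.linalg.solve(A,b)
def save(cam,name): 
    im=grab_frame(cam); cv2.imwrite(f"pics/{name}.png",im[:,:,::-1]); return im
E
python3 - <<'E'
from h import *
np.set_printoptions(precision=4,suppress=True)
s=telemetry.observe(); print(s["position"],s["tool_rot"],s["grip_width"])
ims=[save(c,c) for c in("side","top")]
cv2.imwrite("pics/both.png",cv2.resize(np.vstack(ims),(400*1,600))[:,:,::-1])
for c in("side","top"):
    print(c,calibration(c)["fovy"],np.array(calibration(c)["pose"])[:3].round(3).tolist())
    for l in("vial_center","chamber","port","flap_edge","port_stop","dropper","weight","small_beaker"):
        print(l,[(np.round(r["xy"],1).tolist(),round(r["score"],2)) for r in landmark_of(l,c)][:4])
    print([(r["rect"],round(r["score"],2)) for r in outline_of("vial_center",c)])
E
```

```text
[ 0.2625 -0.5668  0.2308] [-3.1404  0.0001  0.4337] 0.08585515670695648
side 49.69637292329115 [[1.0, 0.003, -0.014, 0.526], [0.014, -0.434, 0.901, -0.908], [-0.003, -0.901, -0.434, 0.522]]
vial_center [([315.3, 305.2], 0.96), ([349.6, 305.7], 0.95), ([320.1, 326.9], 0.75)]
chamber [([370.4, 245.4], 0.6)]
port [([349.9, 188.3], 0.59)]
flap_edge [([341.4, 195.6], 0.87)]
port_stop []
dropper [([355.9, 387.6], 0.86)]
weight [([265.3, 360.6], 0.75), ([281.3, 298.6], 0.74)]
small_beaker [([265.8, 360.9], 0.66), ([341.1, 195.1], 0.4)]
[([310.6, 288.2, 322.4, 325.9], 0.82), ([316.0, 315.2, 331.6, 341.5], 0.69), ([344.9, 291.4, 360.3, 325.4], 0.56)]
top 52.88506871020689 [[-0.116, -0.961, 0.252, 0.313], [-0.993, 0.111, -0.032, 0.015], [0.003, -0.254, -0.967, 0.988]]
vial_center [([377.4, 236.8], 0.69), ([403.9, 254.2], 0.51), ([380.3, 270.5], 0.49)]
chamber [([229.8, 233.7], 0.86), ([433.0, 298.7], 0.22)]
port [([224.3, 234.1], 0.56)]
flap_edge [([232.2, 247.0], 0.74)]
port_stop []
dropper [([221.5, 234.1], 0.69)]
weight [([352.7, 304.7], 0.67)]
small_beaker [([430.9, 300.9], 0.62)]
[([370.9, 227.3, 386.3, 251.0], 0.66), ([370.6, 256.8, 386.8, 276.3], 0.63), ([399.6, 251.3, 408.9, 268.6], 0.49), ([199.8, 217.4, 251.7, 253.5], 0.47)]
```

View pics/side.png

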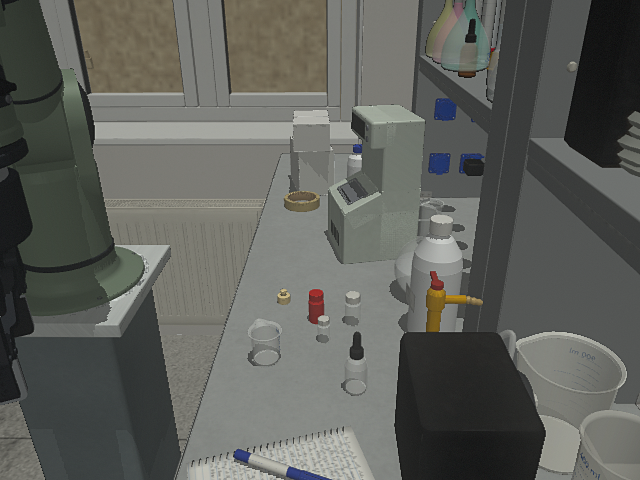

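View pics/top.png

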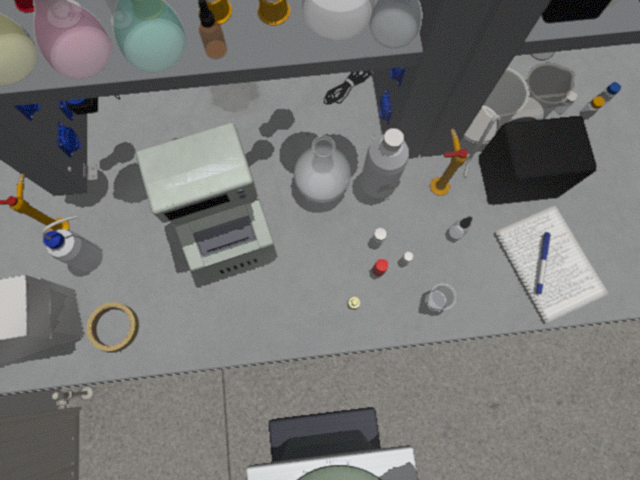

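Candidates: red vial at side (316,306)/top (380,268), which is excluded; small white vial at side (323,328)/top (407,258); larger white vial at side (352,307)/top (379,236). I choose the larger white one. Next I crop in close on it and on the instrument.

Run:
```python
from h import *
np.set_printoptions(precision=4,suppress=True)
a=cv2.imread("pics/side.png");b=cv2.imread("pics/top.png")
A=cv2.resize(a[95:270,315:435],None,fx=3.4,fy=3.4,interpolation=cv2.INTER_CUBIC)
B=cv2.resize(b[115:285,130:285],None,fx=2.5,fy=2.5,interpolation=cv2.INTER_CUBIC)
C=cv2.resize(a[280:350,300:370],None,fx=2.4,fy=2.4,interpolation=cv2.INTER_CUBIC)
o=np.zeros((600,800,3),np.uint8);o[:595,:408]=A;o[:425,410:410+387]=B[:, :387];o[428:596,420:588]=C
cv2.imwrite("pics/crop1.png",o)
print("big",tri([("side",(352.5,308)),("top",(379,236.5))]),onz("top",(379,236.5),.029))
print("small",tri([("side",(323,329)),("top",(407,258.5))]))
print("red",tri([("side",(316,306)),("top",(380,268))]))
print("flap_edge",tri([("side",(341.4,195.6)),("top",(232.2,247.))]))
print("port",tri([("side",(349.9,188.3)),("top",(224.3,234.1))]))
print("drop",onz("side",(355.9,388),0),"weight",onz("side",(283.5,301),0),"beak",onz("side",(265,361),0))
```

```text
big [ 0.5609 -0.1517  0.0295] [ 0.5618 -0.1518  0.029 ]
small [ 0.5104 -0.2032  0.0217]
red [ 0.4965 -0.144   0.0279]
flap_edge [0.5456 0.1363 0.1275]
port [0.5658 0.1467 0.141 ]
drop [ 0.5602 -0.3191  0.    ] weight [ 0.4338 -0.0842  0.    ] beak [ 0.42   -0.2591  0.    ]
```

View pics/crop1.png

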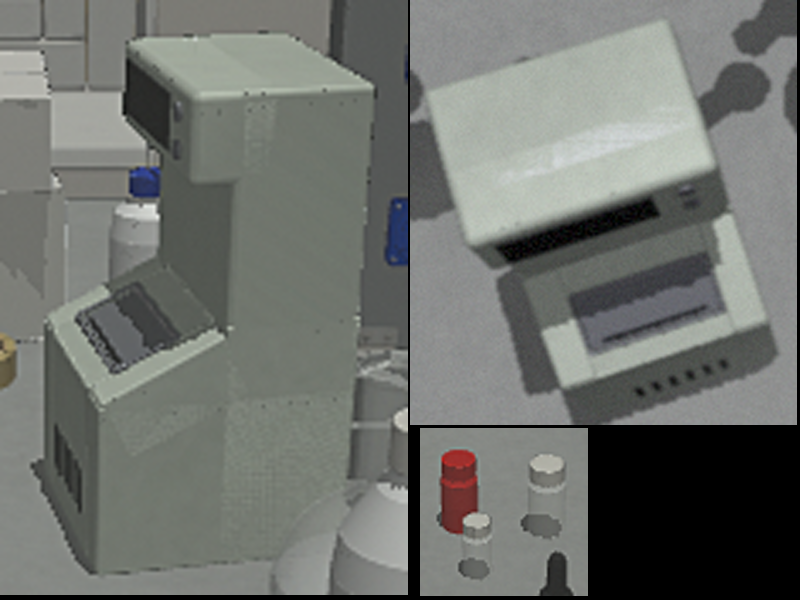

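```bash
cat >> h.py <<'E'
def chT(x,y,a): 
    T=np.eye(4);T[:3,:3]=R.from_euler("z",a).as_matrix();T[:3,3]=[x,y,0];return T
def fit(v0=(.6,.14,.15)):
    from scipy.optimize import least_squares
    obs=[("top",(192,271),(-.081,.08,.117)),("top",(273.2,243.8),(-.081,-.08,.117)),("top",(138,151.8),(.081,.08,.3)),("top",(232.8,123),(.081,-.08,.3)),
     ("side",(344.4,213.5),(-.081,-.08,.117)),("side",(328.8,188.5),(-.081,.08,.117)),("side",(342.9,263.5),(-.081,-.08,0)),("side",(424.7,120.3),(.081,-.08,.3))]
    f=lambda v:np.concatenate([proj(c,(chT(*v)@[*p,1])[:3])-px for c,px,p in obs])
    return least_squares(f,v0,loss="soft_l1",f_scale=1.)
E
python3 - <<'E'
from h import *
np.set_printoptions(precision=4,suppress=True)
r=fit(); print(r.x,r.fun.reshape(-1,2))
T=chT(*r.x); Ti=np.linalg.inv(T)
for n,p in(("flap_edge",(.5456,.1363,.1275)),("port",(.5658,.1467,.141))): print(n,Ti@[*p,1])
# slope line through (-.081,.117), 26deg
for xs in(-.07,-.05,-.04,-.02): print(xs,.117+(xs+.081)*np.tan(np.radians(26)))
# port corners in the top/side picture
for c,px in(("top",(130+(590-410)/2.5,115+353/2.5)),("top",(130+(728-410)/2.5,115+313/2.5))):
  o,d=ray(c,px);o=Ti@[*o,1];d=T[:3,:3].T@d
  n=np.array([-np.sin(np.radians(26)),0,np.cos(np.radians(26))]);p0=np.array([-.081,0,.117]);t=n@(p0-o[:3])/(n@d);print("lower corner",o[:3]+t*d)
E
```

```text
[0.6088 0.1554 0.2184] [[-0.665   0.6242]
 [ 1.0687  0.2186]
 [-3.3142 -0.49  ]
 [ 0.8914 -2.1367]
 [-1.0007  0.1806]
 [-1.6863 -1.1926]
 [-0.1412  1.1619]
 [ 1.6661 -1.2752]]
flap_edge [-0.0658 -0.005   0.1275  1.    ]
port [-0.0438  0.0008  0.141   1.    ]
-0.07 0.12236505847422448
-0.05 0.1321197102455417
-0.04 0.13699703613120032
-0.02 0.14675168790251755
lower corner [-0.0621  0.0522  0.1262]
lower corner [-0.0657 -0.0523  0.1244]
```

```bash
cat >> h.py <<'E'
PORT=lambda v,px=-.0435:(chT(*v)@np.array([[np.cos(.4538),0,-np.sin(.4538),px],[0,1,0,0],[np.sin(.4538),0,np.cos(.4538),.117+(px+.081)*np.tan(.4538)],[0,0,0,1]]))
def todo(p,rot):
    s=telemetry.observe(); Q=R.from_euler("xyz",s["tool_rot"])
    d=Q.inv().apply(np.array(p)-s["position"]); t=(Q.inv()*rot).as_rotvec()
    print("t",round(s["clock"],2),"pos",np.round(s["position"],4),"rpy",np.round(s["tool_rot"],3),"w",round(s["grip_width"],4),"F",np.round(s["force"],1))
    print("shift",np.round(d,4),"turn",np.round(t,4))
DOWN=R.from_euler("xyz",[np.pi,0,.218])
E
python3 -m inch '[[0,0,0,0,0,0.108,0],[0,0,0,0,0,0.108,0],[0.032,-0.028,0,0,0,0,0],[0.032,-0.028,0,0,0,0,0],[0.032,-0.028,0,0,0,0,0]]'
python3 -m inch '[[0.032,-0.028,0,0,0,0,0],[0.032,-0.028,0,0,0,0,0],[0.032,-0.028,0,0,0,0,0],[0.032,-0.028,0,0,0,0,0],[0.032,-0.028,0,0,0,0,0]]'
python3 -c "
from h import *
todo((.561,-.152,.15),DOWN)"
```

```text
clock: 1.5
position: [0.3389, -0.4631, 0.2313]
tool_rot: [3.142, -0.0, 0.217]
force: [1.6, -1.2, -0.4]
grip_width: 0.0852
finger_force: 0.0
clock: 2.0
position: [0.4651, -0.2916, 0.2315]
tool_rot: [3.141, -0.0, 0.218]
force: [1.1, -0.1, -0.2]
grip_width: 0.0852
finger_force: 0.0
t 2.0 pos [ 0.4651 -0.2916  0.2315] rpy [ 3.141 -0.     0.218] w 0.0852 F [ 1.1 -0.1 -0.2]
shift [ 0.1238 -0.1156  0.0815] turn [ 0.0003 -0.0003 -0.0003]
```

```bash
python3 -m inch '[[0.03,-0.028,0.015,0,0,0,0],[0.03,-0.028,0.015,0,0,0,0],[0.03,-0.028,0.015,0,0,0,0],[0.03,-0.028,0.015,0,0,0,0],[0,0,0.015,0,0,0,0]]'
python3 -m inch '[[0,0,0,0,0,0,0]]'
python3 - <<'E'
from h import *
todo((.561,-.152,.15),DOWN)
save("wrist","w1")
for r in landmark_of("vial_center","wrist"): print(np.round(r["xy"],1),round(r["score"],2),onz("wrist",r["xy"],.029).round(4))
for r in outline_of("vial_center","wrist"): print(np.round(r["rect"],1),round(r["score"],2))
print(proj("wrist",(.561,-.152,.029)),proj("wrist",(.561,-.152,.058)))
E
```

```text
clock: 2.5
position: [0.5601, -0.152, 0.1556]
tool_rot: [-3.14, -0.002, 0.224]
force: [-0.9, -0.2, -0.4]
grip_width: 0.0855
finger_force: 0.0
clock: 2.6
position: [0.5566, -0.1567, 0.1545]
tool_rot: [-3.14, 0.003, 0.22]
force: [-0.2, -1.0, 0.2]
grip_width: 0.0855
finger_force: 0.0
t 2.6 pos [ 0.5566 -0.1567  0.1545] rpy [-3.14e+00  3.00e-03  2.20e-01] w 0.0855 F [-0.2 -1.   0.2]
shift [ 0.0053 -0.0036  0.0045] turn [-0.0013  0.0027  0.0017]
[311.6 230.6] 0.75 [ 0.5577 -0.152   0.029 ]
[358.4 294.7] 0.73 [ 0.5128 -0.2012  0.029 ]
[290.8 303.3] 0.56 [ 0.4932 -0.148   0.029 ]
[271.  278.6 309.2 329.5] 0.95
[296.1 209.1 330.6 255.7] 0.76
[347.3 271.2 379.7 316.4] 0.61
[311.99846454 226.76050632] [311.16897274 235.7439299 ]
```

View pics/w1.png

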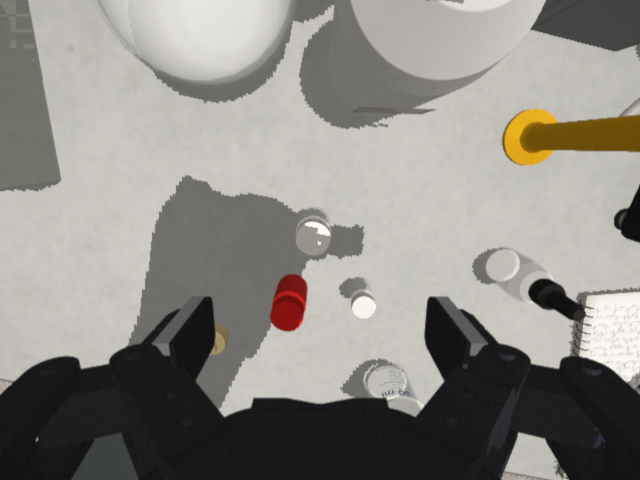

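The wrist picture shows the big white vial's cap at (313,235), the red vial at (289,302), the small vial at (363,300) and the dropper at right. I'm descending between them.

```bash
python3 -m inch '[[0.003,-0.002,0.02,0,0,0,0],[0,0,0.02,0,0,0,0],[0,0,0.02,0,0,0,0],[0,0,0.01,0,0,0,0],[0,0,0,0,0,0,0]]'
python3 - <<'E'
from h import *
todo((.560,-.1535,.022),DOWN)
im=save("wrist","w2")
for r in landmark_of("vial_center","wrist"): print(np.round(r["xy"],1),round(r["score"],2),onz("wrist",r["xy"],.029).round(4))
for r in outline_of("vial_center","wrist"): print(np.round(r["rect"],1),round(r["score"],2))
print(proj("wrist",(.56,-.1535,.029)),proj("wrist",(.56,-.1535,.058)))
E
```

```text
clock: 3.25
position: [0.5592, -0.1558, 0.086]
tool_rot: [-3.141, 0.001, 0.217]
force: [0.1, -0.1, -0.2]
grip_width: 0.0854
finger_force: 0.0
t 3.25 pos [ 0.5592 -0.1558  0.086 ] rpy [-3.141e+00  1.000e-03  2.170e-01] w 0.0854 F [ 0.1 -0.1 -0.2]
shift [ 0.0013 -0.0021  0.064 ] turn [-0.0002  0.001  -0.0012]
[311.1 260. ] 0.77 [ 0.5596 -0.1506  0.029 ]
[281.3 351.4] 0.73 [ 0.495  -0.1448  0.029 ]
[372.4 338.6] 0.6 [ 0.5165 -0.1997  0.029 ]
[255.3 313.4 304.7 393.2] 0.84
[355.8 312.4 396.7 373. ] 0.75
[288.8 228.6 334.4 300.4] 0.57
[315.99607037 260.55598359] [315.47938147 277.87757739]
```

```bash
python3 -m inch '[[0.002,-0.004,0.014,0,0,0,0],[0,0,0.025,0,0,0,0],[0,0,0.025,0,0,0,0],[0,0,0,0,0,0,0],[0,0,0,0,0,0,0.3]]' 40
python3 -m inch '[[0,0,0,0,0,0,1],[0,0,0,0,0,0,1],[0,0,0,0,0,0,1],[0,0,0,0,0,0,1],[0,0,0,0,0,0,1]]' 40
python3 -m inch '[[0,0,0,0,0,0,1],[0,0,0,0,0,0,1],[0,0,0,0,0,0,1]]' 40
```

```text
clock: 3.9
position: [0.5609, -0.1507, 0.0225]
tool_rot: [-3.141, 0.0, 0.218]
force: [0.3, 0.3, 0.9]
grip_width: 0.073
finger_force: 0.0
clock: 4.4
position: [0.5613, -0.151, 0.0232]
tool_rot: [3.141, -0.001, 0.218]
force: [-1.5, 0.2, 8.5]
grip_width: 0.0253
finger_force: 38.8
clock: 4.7
position: [0.5613, -0.151, 0.0232]
tool_rot: [3.141, -0.001, 0.218]
force: [-1.9, 0.6, 7.8]
grip_width: 0.0251
finger_force: 38.8
```

```bash
python3 -m inch '[[0,0,-0.02,0,0,0,1],[0,0,-0.03,0,0,0,1],[-0.02,0,-0.04,0,0,0,1],[-0.02,0,-0.04,0,0,0,1],[-0.02,0,-0.04,0,0,0,1]]'
python3 -m inch '[[-0.02,-0.03,-0.02,0,0.11,0,1],[-0.02,-0.03,0,0,0.11,0,1],[-0.01,-0.03,0,0,0.12,0,1],[0,-0.03,0,0,0.114,0,1],[0,-0.03,0,0,0,0,1]]'
python3 - <<'E'
from h import *
v=fit().x; T=PORT(v); print("port",T[:3,3])
rot=R.from_matrix(T[:3,:3]@np.diag([1,-1,-1.])) 
for z in(.11,.03): todo((T@[-.003,0,z,1])[:3],rot)
E
```

```text
clock: 5.2
position: [0.5012, -0.1639, 0.194]
tool_rot: [3.142, -0.0, 0.218]
force: [0.7, -0.5, -0.1]
grip_width: 0.0256
finger_force: 39.9
clock: 5.7
position: [0.4233, -0.0315, 0.21]
tool_rot: [3.135, -0.455, 0.236]
force: [-0.8, -1.4, -1.4]
grip_width: 0.0254
finger_force: 39.9
port [0.56630042 0.14597032 0.13529064]
t 5.7 pos [ 0.4233 -0.0315  0.21  ] rpy [ 3.135 -0.455  0.236] w 0.0254 F [-0.8 -1.4 -1.4]
shift [ 0.1265 -0.1403  0.0356] turn [-0.0014 -0.0017  0.0158]
t 5.7 pos [ 0.4233 -0.0315  0.21  ] rpy [ 3.135 -0.455  0.236] w 0.0254 F [-0.8 -1.4 -1.4]
shift [ 0.1264 -0.1401  0.1156] turn [-0.0014 -0.0017  0.0158]
```

```bash
python3 -m inch '[[0.01,-0.035,0,0,0,0.015,1],[0.03,-0.035,0.01,0,0,0,1],[0.03,-0.035,0.01,0,0,0,1],[0.03,-0.035,0.01,0,0,0,1],[0.02,0,0,0,0,0,1]]'
python3 -m inch '[[0,0,0,0,0,0,1],[0,0,0,0,0,0,1]]'
python3 - <<'E'
from h import *
v=fit().x; T=PORT(v)
rot=R.from_matrix(T[:3,:3]@np.diag([1,-1,-1.])) 
todo((T@[-.003,0,.11,1])[:3],rot)
im=save("wrist","w3")
for p in [(-.021,.0515,0),(-.021,-.0515,0),(.021,.0515,0),(.021,-.0515,0)]:
    q=proj("wrist",(T@[*p,1])[:3]); print(p,q.round(1)); cv2.circle(im,tuple(int(x) for x in q),4,(255,0,0),1)
cv2.imwrite("pics/w3.png",im[:,:,::-1])
for l in("port","flap_edge"):
  for r in landmark_of(l,"wrist"): print(l,np.round(r["xy"],1),round(r["score"],2))
E
```

```text
clock: 6.2
position: [0.4826, 0.0686, 0.2255]
tool_rot: [-3.13, -0.439, 0.214]
force: [0.0, -0.5, -0.4]
grip_width: 0.025
finger_force: 39.9
clock: 6.4
position: [0.4822, 0.0636, 0.2251]
tool_rot: [-3.131, -0.439, 0.209]
force: [-0.7, 0.0, -1.3]
grip_width: 0.0253
finger_force: 39.9
t 6.4 pos [0.4822 0.0636 0.2251] rpy [-3.131 -0.439  0.209] w 0.0253 F [-0.7  0.  -1.3]
shift [ 0.0472 -0.0625  0.0143] turn [-0.0067  0.0151 -0.0088]
(-0.021, 0.0515, 0) [169.7 195. ]
(-0.021, -0.0515, 0) [305.4 193.7]
(0.021, 0.0515, 0) [162.2 137.2]
(0.021, -0.0515, 0) [304.2 135.6]
port [232.2 169. ] 0.67
flap_edge [240.1 194.1] 0.6
```

View pics/w3.png

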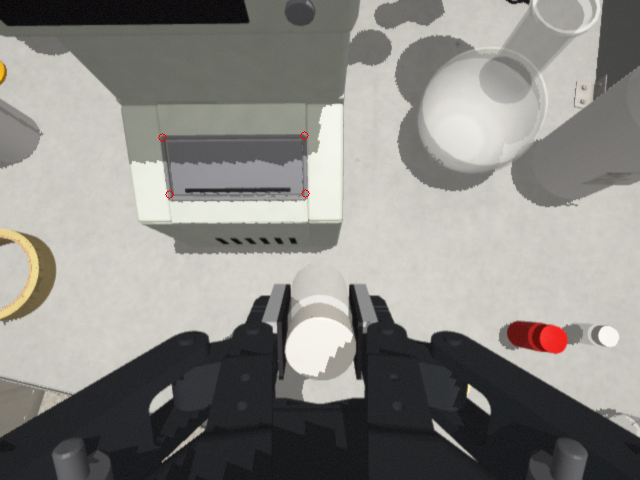

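The picture shows the port's corners at about (163,137), (305,135), (168,200) and (306,198). That puts it about 2 mm lower than my overlay. The vial is held straight at (320,330). I'll shift the port 1.5 mm down the slope and go on.

```bash
python3 -m inch '[[0.01,-0.02,0,-0.006,0.014,-0.009,1],[0.01,-0.02,0.005,0,0,0,1],[0.013,-0.02,0.005,0,0,0,1],[0.013,-0.003,0.005,0,0,0,1],[0,0,0,0,0,0,1]]'
python3 -m inch '[[0,0,0,0,0,0,1],[0,0,0,0,0,0,1]]'
cat >> h.py <<'E'
def goal(x,z,px=-.045,y=0):
    T=PORT(fit().x,px); todo((T@[x,y,z,1])[:3],R.from_matrix(T[:3,:3]@np.diag([1,-1,-1.])))
    s=telemetry.observe(); print("in port",(np.linalg.inv(T)@[*s["position"],1])[:3].round(4),"F port",(T[:3,:3].T@s["force"]).round(1))
    return T
E
python3 - <<'E'
from h import *
T=goal(-.003,.11)
im=save("wrist","w4")
for p in [(-.021,.0515,0),(-.021,-.0515,0),(.021,.0515,0),(.021,-.0515,0)]:
    q=proj("wrist",(T@[*p,1])[:3]); cv2.circle(im,tuple(int(x) for x in q),4,(255,0,0),1)
cv2.imwrite("pics/w4.png",im[:,:,::-1])
E
```

```text
clock: 7.05
position: [0.5165, 0.1362, 0.232]
tool_rot: [-3.14, -0.453, 0.219]
force: [0.3, -0.8, -0.5]
grip_width: 0.025
finger_force: 39.9
clock: 7.25
position: [0.5153, 0.1346, 0.2317]
tool_rot: [-3.141, -0.452, 0.217]
force: [-0.5, -0.3, -1.1]
grip_width: 0.0255
finger_force: 39.9
t 7.25 pos [0.5153 0.1346 0.2317] rpy [-3.141 -0.452  0.217] w 0.0255 F [-0.5 -0.3 -1.1]
shift [ 0.     -0.0001 -0.0004] turn [-0.0001  0.0015 -0.001 ]
in port [-3.000e-03 -1.000e-04  1.096e-01] F port [-1.  -0.2 -0.7]
```

View pics/w4.png

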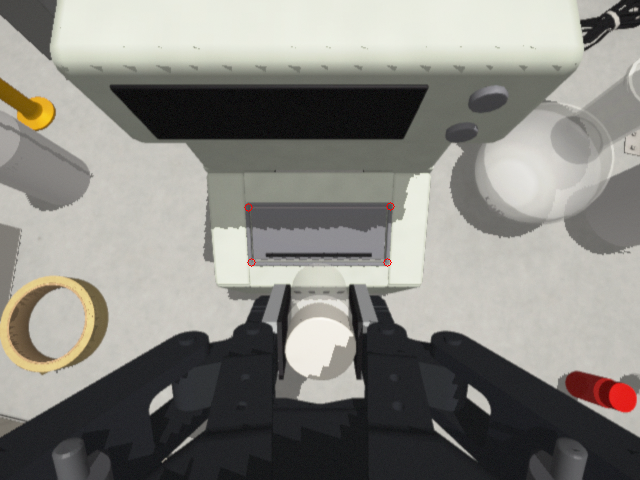

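The overlay matches the port to within 1–2 mm and the tool is square to it. Pushing in.

```bash
python3 -m inch '[[0,0,0.025,0,0,0,1],[0,0,0.03,0,0,0,1],[0,0,0.02,0,0,0,1],[0,0,0.01,0,0,0,1],[0,0,0.01,0,0,0,1]]'
python3 -c "
from h import *
goal(-.003,-.05)"
python3 -m inch '[[0,0,0.01,0,0,0,1],[0,0,0.01,0,0,0,1],[0,0,0.01,0,0,0,1],[0,0,0,0,0,0,1]]'
python3 -c "
from h import *
goal(-.003,-.05)"
```

```text
clock: 7.8
position: [0.5578, 0.1444, 0.1499]
tool_rot: [3.141, -0.444, 0.223]
force: [-3.0, 0.2, 2.1]
grip_width: 0.0252
finger_force: 40.4
t 7.8 pos [0.5578 0.1444 0.1499] rpy [ 3.141 -0.444  0.223] w 0.0252 F [-3.   0.2  2.1]
shift [-0.0027  0.0003  0.0669] turn [-0.0009  0.01    0.004 ]
in port [0.0004 0.0003 0.0169] F port [-1.7  0.8  3.2]
clock: 8.2
position: [0.5751, 0.1479, 0.1313]
tool_rot: [-3.141, -0.429, 0.219]
force: [-1.3, 0.0, -2.1]
grip_width: 0.0255
finger_force: 40.0
t 8.2 pos [0.5751 0.1479 0.1313] rpy [-3.141 -0.429  0.219] w 0.0255 F [-1.3  0.  -2.1]
shift [-0.0099 -0.      0.0427] turn [-0.0013  0.0249  0.0006]
in port [ 0.008  -0.0001 -0.0076] F port [-2.1  0.3 -1.3]
```

```bash
python3 -c "
from h import *
s=telemetry.observe(); print(np.round(s['qpos'],3)); goal(-.003,-.01)"
```

```text
[-0.31   0.472 -0.102  2.135  0.809  0.162 -2.52 ]
t 8.2 pos [0.5751 0.1479 0.1313] rpy [-3.141 -0.429  0.219] w 0.0255 F [-1.3  0.  -2.1]
shift [-0.0109 -0.0001  0.0027] turn [-0.0013  0.0249  0.0006]
in port [ 0.008  -0.0001 -0.0076] F port [-2.1  0.3 -1.3]
```

Joints 6 and 7 are at their limits, 0.16 and -2.52. The gripper is symmetric, so I'll back out and give the hand a half turn to free joint 7.

```bash
python3 -m inch '[[0,0,-0.03,0,0,0,1],[0,0,-0.04,0,0,0,1],[-0.01,0,-0.04,0,0,0,1],[-0.03,0,-0.03,0,0,0,1],[-0.02,0,0,0,0,0,1]]'
python3 -c "
from h import *
s=telemetry.observe(); print(np.round(s['qpos'],3)); goal(-.003,.11)"
python3 -m inch '[[0,0,0,0,0,-0.15,1],[0,0,0,0,0,-0.15,1],[0,0,0,0,0,-0.15,1],[0,0,0,0,0,-0.15,1],[0,0,0,0,0,-0.15,1]]'
python3 -c "
from h import *
s=telemetry.observe(); print(np.round(s['qpos'],3)); goal(-.003,.11)"
```

```text
clock: 8.7
position: [0.4636, 0.1225, 0.2371]
tool_rot: [-3.142, -0.435, 0.219]
force: [0.8, -0.5, -2.2]
grip_width: 0.0252
finger_force: 40.1
[-0.004  0.127 -0.478  2.286  0.479  0.355 -2.235]
t 8.7 pos [0.4636 0.1225 0.2371] rpy [-3.142 -0.435  0.219] w 0.0252 F [ 0.8 -0.5 -2.2]
shift [ 0.0459 -0.0007  0.0268] turn [-0.0003  0.0193  0.0005]
in port [-0.0484 -0.0007  0.1376] F port [-0.4 -0.6 -2.3]
clock: 9.2
position: [0.4647, 0.1232, 0.2347]
tool_rot: [2.837, -0.309, 1.024]
force: [-0.5, -0.7, -1.0]
grip_width: 0.025
finger_force: 40.1
[ 0.115  0.146 -0.608  2.279  0.538  0.369 -1.534]
t 9.2 pos [0.4647 0.1232 0.2347] rpy [ 2.837 -0.309  1.024] w 0.025 F [-0.5 -0.7 -1. ]
shift [0.0335 0.0314 0.0239] turn [-0.0101  0.0215  0.7573]
in port [-0.0484 -0.0002  0.135 ] F port [-1.  -0.6 -0.6]
```

```bash
for i in 1; do true; done
python3 -m inch '[[0,0,0,0,0,-0.15,1],[0,0,0,0,0,-0.15,1],[0,0,0,0,0,-0.15,1],[0,0,0,0,0,-0.15,1],[0,0,0,0,0,-0.15,1]]' >/dev/null
python3 -m inch '[[0,0,0,0,0,-0.15,1],[0,0,0,0,0,-0.15,1],[0,0,0,0,0,-0.15,1],[0,0,0,0,0,-0.15,1],[0,0,0,0,0,-0.15,1]]' >/dev/null
python3 -m inch '[[0,0,0,0,0,-0.15,1],[0,0,0,0,0,-0.15,1],[0,0,0,0,0,-0.15,1],[0,0,0,0,0,-0.15,1],[0,0,0,0,0,-0.15,1]]' >/dev/null
python3 -m inch '[[0,0,0,0,0,-0.13,1],[0,0,0,0,0,0,1]]'
sed -i 's/diag(\[1,-1,-1.\])/diag([-1,1,-1.])/' h.py
python3 -c "
from h import *
s=telemetry.observe(); print(np.round(s['qpos'],3)); goal(-.003,.11)
print((np.linalg.inv(PORT(fit().x,-.045))@calibration('wrist')['pose'])[:3,3])"
```

```text
clock: 10.9
position: [0.4647, 0.123, 0.2344]
tool_rot: [3.137, 0.43, -2.932]
force: [0.5, -0.8, -1.4]
grip_width: 0.0252
finger_force: 40.1
[ 0.523  0.228 -1.078  2.264  0.776  0.459  0.627]
t 10.9 pos [0.4647 0.123  0.2344] rpy [ 3.137  0.43  -2.932] w 0.0252 F [ 0.5 -0.8 -1.4]
shift [-0.0461  0.0008  0.0237] turn [ 0.0012 -0.0237 -0.0082]
in port [-0.0485 -0.0004  0.1348] F port [-0.3 -0.9 -1.4]
[-1.12031352e-01 -8.12190182e-05  2.79050823e-01]
```

```bash
python3 -m inch '[[-0.02,0,0.005,0,-0.012,-0.004,1],[-0.02,0,0.01,0,-0.012,-0.004,1],[-0.006,0.001,0.009,0,0,0,1],[0,0,0,0,0,0,1],[0,0,0,0,0,0,1]]'
python3 -c "
from h import *
s=telemetry.observe(); print(np.round(s['qpos'],3)); goal(-.003,.11)"
```

```text
clock: 11.4
position: [0.5146, 0.1353, 0.232]
tool_rot: [3.138, 0.453, -2.927]
force: [-0.0, -0.3, -0.8]
grip_width: 0.0254
finger_force: 40.1
[ 0.423  0.318 -0.997  2.179  0.901  0.495  0.548]
t 11.4 pos [0.5146 0.1353 0.232 ] rpy [ 3.138  0.453 -2.927] w 0.0254 F [-0.  -0.3 -0.8]
shift [-0.0004 -0.0007  0.0001] turn [ 0.0016 -0.0006 -0.0037]
in port [-0.0034  0.0007  0.1101] F port [-0.4 -0.3 -0.7]
```

```bash
python3 -m inch '[[0,0,0.025,0,0,-0.004,1],[0,0,0.025,0,0,0,1],[0,0,0.02,0,0,0,1],[0,0,0.005,0,0,0,1],[0,0,0,0,0,0,1]]'
python3 -c "
from h import *
s=telemetry.observe(); print(np.round(s['qpos'],3)); goal(-.003,-.05)"
```

```text
clock: 11.9
position: [0.5467, 0.1424, 0.1647]
tool_rot: [3.141, 0.453, -2.921]
force: [-0.6, 0.3, -1.7]
grip_width: 0.0255
finger_force: 40.1
[ 0.233  0.467 -0.802  2.175  1.246  0.447  0.244]
t 11.9 pos [0.5467 0.1424 0.1647] rpy [ 3.141  0.453 -2.921] w 0.0255 F [-0.6  0.3 -1.7]
shift [-0.0004 -0.0009  0.0852] turn [ 0.0016 -0.0009  0.0018]
in port [-0.0033  0.0008  0.0352] F port [-1.2  0.4 -1.3]
```

```bash
python3 -m inch '[[0,-0.001,0.015,0,0,0,1],[0,0,0.015,0,0,0,1],[0,0,0.01,0,0,0,1],[0,0,0.01,0,0,0,1],[0,0,0,0,0,0,1]]'
python3 -c "
from h import *
s=telemetry.observe(); print(np.round(s['qpos'],3)); goal(-.004,-.05)"
```

```text
clock: 12.4
position: [0.5686, 0.1458, 0.1201]
tool_rot: [3.141, 0.453, -2.922]
force: [-2.0, 0.3, -1.0]
grip_width: 0.0248
finger_force: 40.1
[ 0.167  0.574 -0.727  2.154  1.466  0.443  0.057]
t 12.4 pos [0.5686 0.1458 0.1201] rpy [ 3.141  0.453 -2.922] w 0.0248 F [-2.   0.3 -1. ]
shift [0.001  0.0007 0.0353] turn [ 0.0012 -0.0003  0.0012]
in port [-0.003  -0.0007 -0.0147] F port [-2.1  0.7 -0.1]
```

```bash
python3 -m inch '[[0.001,0.001,0.01,0,0,0,1],[0,0,0.01,0,0,0,1],[0,0,0.01,0,0,0,1],[0,0,0,0,0,0,1]]'
python3 -m inch '[[0,0,0.006,0,0,0,1],[0,0,0.005,0,0,0,1],[0,0,0,0,0,0,1]]'
python3 - <<'E'
from h import *
s=telemetry.observe(); print(np.round(s['qpos'],3)); goal(-.004,-.055)
a=save("side","s2")[90:290,280:440]; b=save("wrist","w5")
o=np.zeros((500,800,3),np.uint8);o[:500,:400]=cv2.resize(a,(400,500));o[:300,400:]=cv2.resize(b,(400,300))
cv2.imwrite("pics/c2.png",o[:,:,::-1])
E
```

```text
clock: 12.8
position: [0.5804, 0.1495, 0.0927]
tool_rot: [3.141, 0.453, -2.922]
force: [-1.0, -0.3, -1.7]
grip_width: 0.025
finger_force: 40.0
clock: 13.1
position: [0.5853, 0.1507, 0.0823]
tool_rot: [3.141, 0.453, -2.921]
force: [-2.2, -0.5, -2.1]
grip_width: 0.0255
finger_force: 40.0
[ 0.141  0.67  -0.701  2.128  1.628  0.466 -0.072]
t 13.1 pos [0.5853 0.1507 0.0823] rpy [ 3.141  0.453 -2.921] w 0.0255 F [-2.2 -0.5 -2.1]
shift [ 0.     -0.0005 -0.0012] turn [ 0.0012 -0.0003  0.002 ]
in port [-0.004   0.0005 -0.0562] F port [-2.9  0.  -0.9]
```

View pics/c2.png

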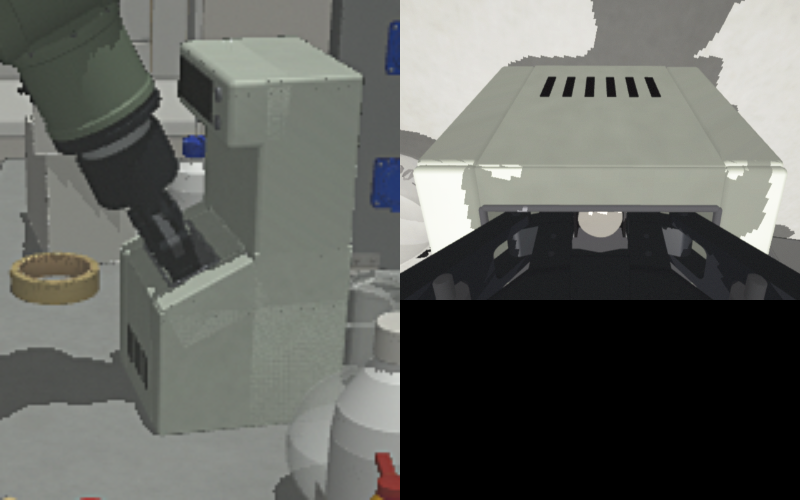

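The left view shows the hand down the open port. The wrist view shows the cap between the fingers at (600,222), inside the mouth. Letting go with a small opening.

```bash
python3 -m inch '[[0,0,0,0,0,0,0.6],[0,0,0,0,0,0,0.6],[0,0,0,0,0,0,0.6],[0,0,0,0,0,0,0.6],[0,0,0,0,0,0,0.6]]'
python3 - <<'E'
from h import *
goal(-.004,-.055)
b=save("wrist","w6"); cv2.imwrite("pics/w6c.png",cv2.resize(b[260:440,200:440],(640,480))[:,:,::-1])
E
```

```text
clock: 13.7
position: [0.5853, 0.1509, 0.0825]
tool_rot: [3.141, 0.454, -2.921]
force: [-0.3, -0.1, -0.6]
grip_width: 0.0342
finger_force: 0.6
t 13.7 pos [0.5853 0.1509 0.0825] rpy [ 3.141  0.454 -2.921] w 0.0342 F [-0.3 -0.1 -0.6]
shift [ 0.0002 -0.0007 -0.001 ] turn [0.0014 0.     0.0023]
in port [-0.0038  0.0007 -0.056 ] F port [-0.5 -0.1 -0.4]
```

View pics/w6c.png

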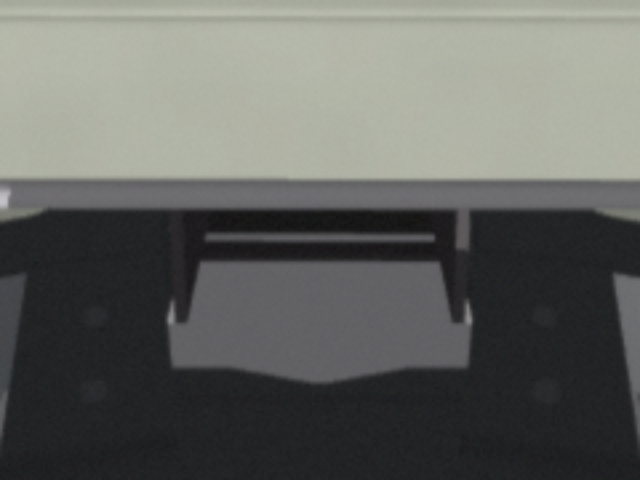

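The cap has gone from between the fingers and only the grey flap shows there, so the vial slid down. Withdrawing.

```bash
python3 -m inch '[[0,0,-0.02,0,0,0,0.6],[0,0,-0.025,0,0,0,0.6],[0,0,-0.03,0,0,0,0.6],[0,0,-0.03,0,0,0,0.6],[0,0,-0.03,0,0,0,0.6]]'
python3 -m inch '[[0.02,0,-0.02,0,0,0,0.6],[0.03,0,0,0,0,0,0.6],[0.04,0,0,0,0,0,0.6],[0.04,0,0,0,0,0,0.6],[0,0,0,0,0,0,0.6]]'
python3 - <<'E'
from h import *
goal(-.004,.11)
b=save("wrist","w7");a=save("side","s7");c=save("top","t7")
o=np.zeros((600,800,3),np.uint8);o[:300,:400]=cv2.resize(b,(400,300));o[300:600,:400]=cv2.resize(a[90:390,230:430],(400,300)) if 0 else cv2.resize(a[150:375,230:530],(400,300))
o[:300,400:]=cv2.resize(c[140:320,120:360],(400,300));o[300:,400:]=cv2.resize(c[200:335,320:500],(400,300))
cv2.imwrite("pics/c3.png",o[:,:,::-1])
for r in landmark_of("flap_edge","top")[:2]+landmark_of("vial_center","top"): print(r)
T=PORT(fit().x,-.045); print(proj("top",(T@[-.02,0,0,1])[:3]))
E
```

```text
clock: 14.25
position: [0.5269, 0.1381, 0.2048]
tool_rot: [-3.141, 0.454, -2.92]
force: [0.5, -0.7, -0.2]
grip_width: 0.034
finger_force: 0.0
clock: 14.75
position: [0.4261, 0.1162, 0.1646]
tool_rot: [-3.123, 0.408, -2.903]
force: [1.3, 0.3, 0.4]
grip_width: 0.0338
finger_force: 0.0
t 14.75 pos [0.4261 0.1162 0.1646] rpy [-3.123  0.408 -2.903] w 0.0338 F [1.3 0.3 0.4]
shift [-0.1092 -0.0036 -0.0258] turn [-0.0101 -0.0453  0.0189]
in port [-0.1143  0.0013  0.0892] F port [ 1.4 -0.  -0.2]
{'xy': [227.3, 245.2], 'score': 0.57}
{'xy': [404.1, 253.7], 'score': 0.55}
{'xy': [381.8, 267.0], 'score': 0.52}
[229.54130933 247.62587865]
```

View pics/c3.png

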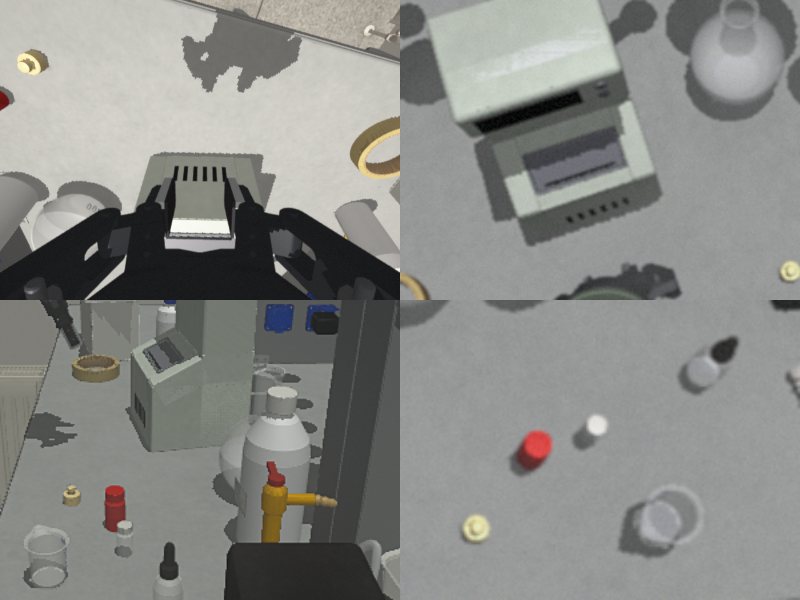

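The flap is shut and looks as it did before (top crop at (575,165)). The large vial is gone from the bench, and the dropper, weight and beaker stand where they were. Settling the arm, then handing in.

```bash
python3 -m inch '[[0,0,0,0,0,0,0.6],[0,0,0,0,0,0,0.6],[0,0,0,0,0,0,0.6]]'
python3 -c "
from h import *
print(bot.job_done())"
```

```text
clock: 15.3
position: [0.4275, 0.1152, 0.1654]
tool_rot: [-3.122, 0.411, -2.906]
force: [0.8, -0.7, 0.3]
grip_width: 0.0339
finger_force: 0.0
the job is handed in; nothing more can be done
None
```

I loaded the larger white vial bottom first through the flap, let it go inside and took the hand out, and handed the job in at 15.3 s. The flap is shut and the bystanders are where they stood. With the flap shut I could not see the vial at the end stop; I judge it slid down because its cap was gone from between the fingers right after release. The first push stopped at joint limits with the flap partly open, so I backed out, gave the hand a half turn and went in again.

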